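# Transfer a row of sample vials to the second rack in reverse order

### The arm

A 6-joint arm with a two-finger parallel gripper is mounted at the origin on a cart in front of the work surface, level with it; the furniture and walls round the work are solid. World frame = base frame: x ahead of the robot, y to its left, z up, the work surface at z = 0. Lengths are in m, angles in rad, forces in N, time in s.
With the tool pointing down it reaches from about 0.35 to 0.85 m from the base axis. Payload 8.1 kg.
Tool frame: the origin (TCP) lies between the finger pads; the fingertips stand tips_ahead ahead of it and the grasp point (between the pads) lies 8 mm behind it (tips_ahead is the distance from the TCP to the fingertips, in m); z points along the fingers, x is the direction in which the jaws open and shut, and the axes are right-handed (so a half turn about z gives the same grasp; the last joint's range is limited). The gripper opens to 93 mm and grips with 3 to 60 N. Pads are 15 mm wide; open, the fingers measure 128 mm over their backs; the gripper's body (75 mm by 188 mm) begins 65 mm behind the grasp point.
Start: joints at [1.098, 0.13, 1.488, -0, 1.523, -0.085], TCP at [0.227, 0.555, 0.23] pointing down, gripper open.
Joint ranges: [-2.96, 2.96], [-0.89, 2.26], [0.02, 2.5], [-1.34, 4.48], [0, 2.73], [-2.66, 2.66]. Speed limits (rad/s): [2.39, 2.39, 2.79, 3.14, 3.14, 3.14].

### API

Orientations are given as a rotation vector (axis times angle).
In Python, from plant import * gives the robot as it stands.
- The arm moves only by the tool play_rows, never from a script. Its argument "increments" is a list that holds one entry, the list of rows, each a list of 4 numbers: the shift along the tool's x, y, z in cm, then the turn about the tool's z in rad. A call has 1 to 5 rows; each row is the pose to reach, as a shift and turn from the pose measured when the call began, along the tool's axes at that moment; what a row does not reach only later rows make up. A row lasts 1/10 s, in which the tool goes at most 50 mm and 8.59 degrees, less where a joint would pass 70% of its speed; a pose out of reach is approached as far as the arm can. A call with a gripper value outside its range is refused whole. "jaw" is the finger opening in cm, from 0 to 9.3, set as the call begins (left out, the last holds). The fingers move at their own pace and stop on an object; "squeeze" is the grip in N (left out, the last holds). Time passes only in rows, so rows that repeat a pose let the fingers close. It gives the time, the measured TCP pose, the force and the opening at its end, in the units of the state.
- read_state(): the state, without advancing time (a new reading comes with each control period).
- read_camera(name): name is "scene" or "top"; returns (picture, depth): 384x512x3 uint8, blue, green, red; 384x512 float32, m along the optical axis (not along the pixel's ray), 0 where there is no reading.
- camera_params(name): a dict with "K" (3x3 intrinsics, pixels), "eye" and "orientation" of the camera in the world. Camera axes: x right, y up, looking along -z (the intrinsics and any distortion apply to the point x, -y, -z); pixel columns grow to the right and rows downward; lengths in m; the calibration is good to about 2 mm. A picture is of the moment at which its call begins. camera_params takes no time and is no camera call.
- close_job(): hands the job in, once; it reports no verdict.
The state is a dict: "t": time; "q": joint angles; "dq": joint speeds; "joint_torque": joint torques, N m; "tool_pos": TCP position; "orientation": TCP orientation; "force": force on the tool from outside, world axes, zero at the start; "wrist_torque": the same for the moment, N m; "opening": finger opening in m.
Only numpy, scipy, OpenCV 4.12 (cv2) and the standard library are available. Lean on these libraries where they do the work, as an engineer would, in place of code of your own. Each camera call takes 0.05 s, during which the arm holds its last target.

### The job

Move the four capped sample vials from the grey rack to the empty white rack in reverse order, as the next run is read from the other end: seen from the robot, the vial that stood at the left end of the grey rack goes to the right end of the white rack, its neighbour next to it, and so on, so that the leftmost white pocket holds the vial that was rightmost. Leave all four upright and fully down in their pockets; the coloured clips on the grey rack's front edge show which vial stood where.

Things in the scene. Friction and masses are not known exactly. Their poses are not given: they have to be found in the camera images.
- grey_rack: grey vial rack, full at the start, 70 (x) x 248 (y) x 44 mm, fixed. Origin: centre of its underside, on the worktop; x away from the robot, y to its left, z up (yaw within 0.3). Four pockets at x = 0, y = 82.5, 27.5, -27.5, -82.5 mm (left to right): 33 mm square holes in the top plate (its top 42 mm up) over a flat floor 4 mm above the worktop.
- white_rack: white vial rack, empty at the start, 70 (x) x 248 (y) x 44 mm, fixed. Origin: centre of its underside, on the worktop; x away from the robot, y to its left, z up (yaw within 0.3). Four pockets at x = 0, y = 82.5, 27.5, -27.5, -82.5 mm (left to right): 33 mm square holes in the top plate (its top 42 mm up) over a flat floor 4 mm above the worktop.
- blue_vial: tall flat-bottomed sample vial with a blue cap, upright in any pocket of the grey rack; 96 mm tall, 22 mm in diameter (20 mm between the fingers), 35 to 75 g. Origin: centre of its bottom, z up; the cap is from 82 to 96 mm. Grip it from above near the top, fingers in front of and behind the row; 33 mm between neighbours.
- red_vial: tall flat-bottomed sample vial with a red cap, upright in any pocket of the grey rack; 96 mm tall, 22 mm in diameter (20 mm between the fingers), 35 to 75 g. Origin: centre of its bottom, z up; the cap is from 82 to 96 mm. Grip it from above near the top, fingers in front of and behind the row; 33 mm between neighbours.
- yellow_vial: tall flat-bottomed sample vial with a yellow cap, upright in any pocket of the grey rack; 96 mm tall, 22 mm in diameter (20 mm between the fingers), 35 to 75 g. Origin: centre of its bottom, z up; the cap is from 82 to 96 mm. Grip it from above near the top, fingers in front of and behind the row; 33 mm between neighbours.
- green_vial: tall flat-bottomed sample vial with a green cap, upright in any pocket of the grey rack; 96 mm tall, 22 mm in diameter (20 mm between the fingers), 35 to 75 g. Origin: centre of its bottom, z up; the cap is from 82 to 96 mm. Grip it from above near the top, fingers in front of and behind the row; 33 mm between neighbours.
- blue_clip: blue index clip, 22 mm wide, fixed on the grey rack's front edge before the pocket where the blue-capped vial stands at the start; it stays, as the record of the order. Origin: 42 mm above the worktop, 36 mm in front (rack's -x) of that pocket's centre.
- red_clip: red index clip, 22 mm wide, fixed on the grey rack's front edge before the pocket where the red-capped vial stands at the start; it stays, as the record of the order. Origin: 42 mm above the worktop, 36 mm in front (rack's -x) of that pocket's centre.
- yellow_clip: yellow index clip, 22 mm wide, fixed on the grey rack's front edge before the pocket where the yellow-capped vial stands at the start; it stays, as the record of the order. Origin: 42 mm above the worktop, 36 mm in front (rack's -x) of that pocket's centre.
- green_clip: green index clip, 22 mm wide, fixed on the grey rack's front edge before the pocket where the green-capped vial stands at the start; it stays, as the record of the order. Origin: 42 mm above the worktop, 36 mm in front (rack's -x) of that pocket's centre.
There are look-alikes about, which are no part of the job. What is shaped like the green_vial but purple or turquoise is not meant.

How it is judged:
By the outcome, as a careful person would: the job done as asked, in the order asked, and still so for the second after the job is handed in, with the robot touching nothing.
It also fails if it takes over 96 s, if anything falls off the work surface, if the arm or the gripper's body presses on something with over 40 N, if the wrist force passes 120 N, or if a joint passes its speed limit or range.

## Working session

There is one attempt and no reset: what is moved stays moved. The work goes in short steps, Python scripts to look and compute and a tool call to move; the robot and the scene stay as the last step left them, time stands still between calls to the robot, and variables do not carry over. Pictures are saved under pics/ and viewed, and the job is handed in when it is done.

Besides the shell and the picture viewer there is one more tool, called after ">>>" by a JSON object that holds its "op" and its "data". play_rows: Moves the arm, as the interface text tells. Its arguments: {"type":"object","properties":{"increments":{"type":"array"},"jaw":{"type":"number"},"squeeze":{"type":"number"}},"required":["increments"]}

```bash
ls; mkdir -p pics; python3 - <<'E'
from plant import *
import cv2
s=read_state(); print({k:s[k] for k in s})
for n in ("scene","top"):
    im,d=read_camera(n); cv2.imwrite(f"pics/{n}0.png",im); 
    import numpy as np; np.save(f"pics/{n}0.npy",d)
    print(n,camera_params(n))
E
```

```text
pics
{'t': 0.0, 'q': array([ 1.09761360e+00,  1.31178931e-01,  1.48925918e+00,  4.38788878e-05,
        1.52299150e+00, -8.53857413e-02]), 'dq': array([-0.0008741 ,  0.00012849, -0.00037282,  0.00134073,  0.0006907 ,
       -0.00058898]), 'joint_torque': array([ 6.92668364e-04, -5.59839427e+01, -4.91763711e+01,  7.67859514e-02,
        3.50136822e-02, -1.26263099e-04]), 'tool_pos': array([0.22659929, 0.55498171, 0.22858785]), 'orientation': array([ 2.60714658e+00,  1.75129404e+00, -2.55642181e-03]), 'force': array([-0.15868397,  0.20440436,  0.09404541]), 'wrist_torque': array([-0.02692821,  0.03703212,  0.02612862]), 'opening': 0.09342195848015675}
scene {'K': array([[347.63424268,   0.        , 254.25527143],
       [  0.        , 347.63424268, 191.49118998],
       [  0.        ,   0.        ,   1.        ]]), 'eye': array([-0.06608139, -0.51342156,  0.480788  ]), 'orientation': array([ 0.99361262, -0.36832624, -0.6944333 ])}
top {'K': array([[471.04596907,   0.        , 260.2760356 ],
       [  0.        , 471.04596907, 184.79687733],
       [  0.        ,   0.        ,   1.        ]]), 'eye': array([0.25058483, 0.00332527, 1.06228954]), 'orientation': array([ 0.14665415, -0.12170752, -1.57971758])}
```

View pics/scene0.png

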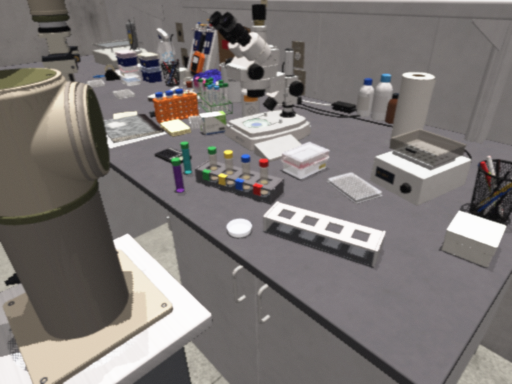

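View pics/top0.png

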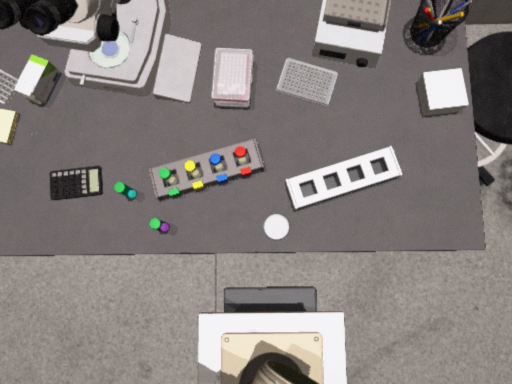

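The top view (up is +x, left is +y) shows the grey rack at about (207,170) with caps green (165,174), yellow (190,166), blue (215,159) and red (241,152), and clips in the same order. The empty white rack is at about (344,178). Red therefore goes to the left white pocket, then blue, yellow, and green at the right.

```bash
cat > h.py <<'E'
import numpy as np, cv2
from scipy.spatial.transform import Rotation as R
def cast(cp,u,v,z):
    K=cp["K"]; d=np.array([(u-K[0,2])/K[0,0],-(v-K[1,2])/K[1,1],-1.])
    d=R.from_rotvec(cp["orientation"]).apply(d); e=cp["eye"]
    return e+d*(z-e[2])/d[2]
def pt(cp,u,v,dep):
    K=cp["K"]; d=np.array([(u-K[0,2])/K[0,0],-(v-K[1,2])/K[1,1],-1.])*dep
    return cp["eye"]+R.from_rotvec(cp["orientation"]).apply(d)
def proj(cp,p):
    K=cp["K"]; c=R.from_rotvec(cp["orientation"]).inv().apply(np.asarray(p)-cp["eye"])
    return np.array([K[0,2]+K[0,0]*c[0]/-c[2],K[1,2]-K[1,1]*c[1]/-c[2]])
def colmask(im,name):
    h=cv2.cvtColor(im,cv2.COLOR_BGR2HSV); H,S,V=[h[...,i].astype(int) for i in range(3)]
    r={'red':(H<8)|(H>172),'yellow':(H>22)&(H<35),'green':(H>45)&(H<75),'blue':(H>102)&(H<122)}[name]
    return (r&(S>140)&(V>60)).astype(np.uint8)
def blobs(im,name,box,amin=15):
    m=colmask(im,name); x0,y0,x1,y1=box; mm=np.zeros_like(m); mm[y0:y1,x0:x1]=m[y0:y1,x0:x1]
    n,l,st,c=cv2.connectedComponentsWithStats(mm)
    return [(c[i],st[i]) for i in range(1,n) if st[i][4]>=amin]
E
python3 - <<'E'
from plant import *
from h import *
for cam,box in (("top",(145,135,270,205)),("scene",(190,140,290,205))):
    cp=camera_params(cam); im=cv2.imread(f"pics/{cam}0.png"); d=np.load(f"pics/{cam}0.npy")
    for n in ("green","yellow","blue","red"):
        for c,s in blobs(im,n,box):
            u,v=int(round(c[0])),int(round(c[1])); p=pt(cp,c[0],c[1],d[v,u])
            print(cam,n,c.round(1),s[2:],"depthpt",p.round(3),"z.1",cast(cp,*c,.1)[:2].round(4),"z.042",cast(cp,*c,.042)[:2].round(4))
# white rack holes, top
cp=camera_params("top"); im=cv2.imread("pics/top0.png"); d=np.load("pics/top0.npy")
g=cv2.cvtColor(im,cv2.COLOR_BGR2GRAY); m=np.zeros_like(g); m[140:215,280:408]=(g[140:215,280:408]>150)
cs,h=cv2.findContours(m,cv2.RETR_CCOMP,cv2.CHAIN_APPROX_NONE)
for c,hh in zip(cs,h[0]):
    a=cv2.contourArea(c)
    if a>40:
        r=cv2.minAreaRect(c); print("white",hh[3],a,np.round(r[0],1),np.round(r[1],1),round(r[2],1),cast(cp,*r[0],.042).round(4))
cv2.imwrite("pics/w.png",cv2.resize(im[130:220,140:410],None,fx=2.9,fy=2.9,interpolation=cv2.INTER_CUBIC))
for u,v in ((292,190),(394,160),(333,182)): print(pt(cp,u,v,d[v,u]).round(3))
E
```

```text
top green [164.7 173.3] [11 10 85] depthpt [0.444 0.217 0.099] z.1 [0.4438 0.2171] z.042 [0.4554 0.23  ]
top green [173.3 192. ] [10  9 61] depthpt [0.412 0.209 0.048] z.1 [0.4039 0.1982] z.042 [0.4131 0.2099]
top yellow [189.8 166. ] [ 11  11 101] depthpt [0.459 0.165 0.1  ] z.1 [0.4585 0.1646] z.042 [0.471  0.1743]
top yellow [197.6 185.1] [11  9 70] depthpt [0.427 0.156 0.045] z.1 [0.4177 0.1479] z.042 [0.4278 0.1567]
top blue [214.8 158.7] [11 11 92] depthpt [0.473 0.112 0.101] z.1 [0.4734 0.1123] z.042 [0.4868 0.1189]
top blue [221.7 178.2] [11  9 72] depthpt [0.442 0.103 0.043] z.1 [0.4316 0.0978] z.042 [0.4425 0.1035]
top red [240.  151.3] [ 12  11 101] depthpt [0.489 0.059 0.099] z.1 [0.4884 0.0594] z.042 [0.5028 0.0628]
top red [245.6 171.2] [11  9 73] depthpt [0.457 0.051 0.042] z.1 [0.4458 0.0479] z.042 [0.4575 0.0506]
scene green [211.6 149.7] [ 6  6 31] depthpt [0.437 0.208 0.1  ] z.1 [0.4365 0.2071] z.042 [0.5131 0.3168]
scene green [205.4 174.4] [ 6  9 39] depthpt [0.407 0.205 0.037] z.1 [0.3391 0.1021] z.042 [0.4009 0.1958]
scene yellow [227.9 153.2] [ 7  3 16] depthp
[... 320 characters left out ...]
t [0.437 0.1   0.036] z.1 [0.3647 0.0119] z.042 [0.4304 0.0919]
scene red [263.5 162.4] [ 8  8 60] depthpt [0.48  0.051 0.1  ] z.1 [0.4798 0.05  ] z.042 [0.563  0.1358]
scene red [256.6 188.7] [ 9 11 78] depthpt [0.453 0.049 0.035] z.1 [ 0.3779 -0.0328] z.042 [0.4455 0.0404]
white -1 3338.5 [343.7 176.6] [ 31.3 114. ] 72.6 [ 0.442 -0.165  0.042]
white 0 231.0 [307.9 188.1] [16.4 16.1] 71.6 [ 0.4177 -0.0857  0.042 ]
white 0 231.5 [331.5 180.3] [16.1 16.4] 71.6 [ 0.4341 -0.1379  0.042 ]
white 0 229.0 [355.3 172.9] [16.4 16.4] 71.6 [ 0.4499 -0.1909  0.042 ]
white 0 227.0 [378.8 165.3] [16.5 16. ] 69.4 [ 0.4663 -0.2433  0.042 ]
[ 0.413 -0.051  0.045]
[ 0.478 -0.278  0.041]
[ 0.437 -0.146  0.006]
```

View pics/w.png

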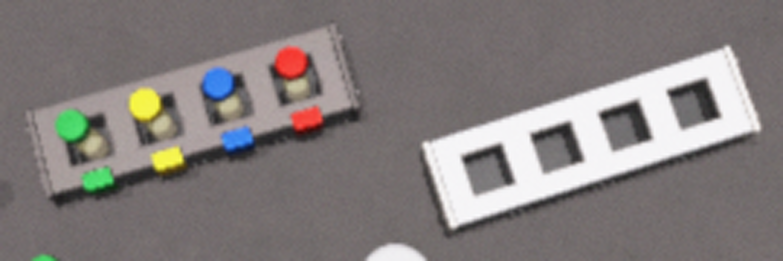

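```bash
cat >> h.py <<'E'
def go(s,x,y,z,yaw):
    """shift in cm along tool axes and turn to bring TCP to x,y,z with tool x along world yaw (mod pi)"""
    Rt=R.from_rotvec(s["orientation"]).as_matrix(); p=np.asarray(s["tool_pos"])
    d=Rt.T@(np.array([x,y,z])-p)*100
    t=np.array([np.cos(yaw),np.sin(yaw),0]); a=np.arctan2(Rt[:,1]@t,Rt[:,0]@t)
    a=(a+np.pi/2)%np.pi-np.pi/2
    return d.round(2),round(a,3)
E
python3 - <<'E'
import plant; print([n for n in dir(plant) if not n.startswith('__')])
print({n:getattr(plant,n) for n in dir(plant) if 'tip' in n.lower()})
from plant import *
from h import *
s=read_state(); print(R.from_rotvec(s["orientation"]).as_matrix().round(3))
print(go(s,.488,.060,.23,.2756), go(s,.445,.218,.23,.2756))
E
```

```text
['IKError', 'camera_params', 'close_job', 'read_camera', 'read_state', 'tips_ahead']
{'tips_ahead': 0.011}
[[ 0.378  0.926 -0.001]
 [ 0.926 -0.378 -0.001]
 [-0.002 -0.    -1.   ]]
(array([-35.94,  42.91,  -0.08]), np.float64(0.907)) (array([-22.94,  32.96,  -0.1 ]), np.float64(0.907))
```

>>> {"op": "play_rows", "data": {"increments": [[[-36, 43, 0, 0.907], [-36, 43, 0, 0.907], [-36, 43, 0, 0.907], [-36, 43, 0, 0.907], [-36, 43, 0, 0.907]]], "jaw": 9.3, "squeeze": 20}}

```text
t: 0.6
tool_pos: [0.3437, 0.3324, 0.229]
orientation: [3.069, 0.666, -0.002]
force: [1.0, 0.3, 0.5]
opening: 0.0931
```

```bash
cat > g.py <<'E'
import sys
from plant import *
from h import *
s=read_state(); a=[float(x) for x in sys.argv[1:]]
print(round(s["t"],2),s["tool_pos"].round(4),s["force"].round(1),round(s["opening"],4))
for i in range(0,len(a),4): print(go(s,*a[i:i+4]))
E
python3 g.py .488 .060 .23 .2756
```

```text
0.6 [0.3437 0.3324 0.229 ] [1.  0.3 0.5] 0.0931
(array([ 1.84, 30.77, -0.06]), np.float64(0.152))
```

>>> {"op": "play_rows", "data": {"increments": [[[1.84, 30.8, -0.1, 0.152], [1.84, 30.8, -0.1, 0.152], [1.84, 30.8, -0.1, 0.152], [1.84, 30.8, -0.1, 0.152], [1.84, 30.8, -0.1, 0.152]]]}}

```text
t: 1.1
tool_pos: [0.4603, 0.1111, 0.23]
orientation: [3.11, 0.431, -0.002]
force: [0.8, 0.8, 0.3]
opening: 0.0931
```

```bash
python3 g.py .489 .060 .13 .2756
```

```text
1.1 [0.4603 0.1111 0.23  ] [0.8 0.8 0.3] 0.0931
(array([ 1.38,  5.69, 10.01]), np.float64(-0.0))
```

>>> {"op": "play_rows", "data": {"increments": [[[1.4, 5.7, 0, 0], [1.4, 5.7, 0, 0], [1.4, 5.7, 5, 0], [1.4, 5.7, 10, 0], [1.4, 5.7, 10, 0]]]}}

```text
t: 1.6
tool_pos: [0.4833, 0.0601, 0.1225]
orientation: [-3.111, -0.431, 0.023]
force: [-1.6, -0.8, -0.6]
opening: 0.0932
```

```bash
python3 g.py .489 .060 .074 .2756; python3 - <<'E'
from plant import *
from h import *
im,d=read_camera("scene"); cv2.imwrite("pics/s1.png",cv2.resize(im[90:220,140:330],None,fx=4,fy=4,interpolation=cv2.INTER_CUBIC))
im,d=read_camera("top"); cv2.imwrite("pics/t1.png",cv2.resize(im[90:230,140:330],None,fx=4,fy=4,interpolation=cv2.INTER_CUBIC))
E
```

```text
1.6 [0.4833 0.0601 0.1225] [-1.6 -0.8 -0.6] 0.0932
(array([0.62, 0.18, 4.84]), np.float64(-0.0))
```

View pics/s1.png

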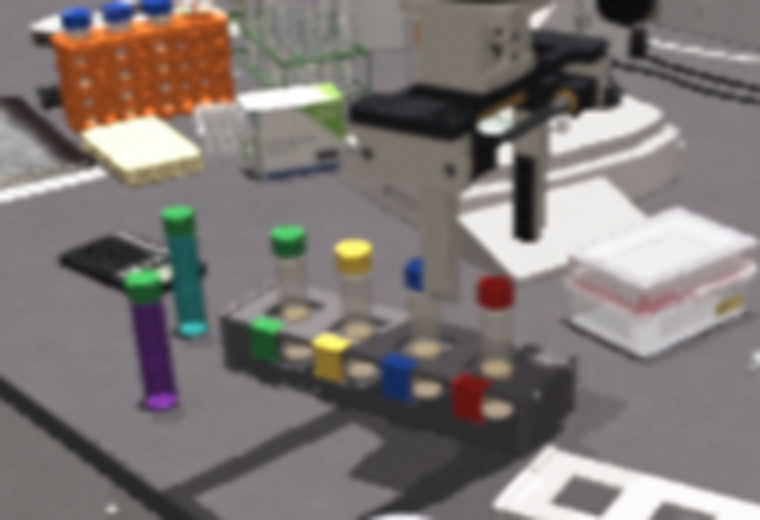

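View pics/t1.png

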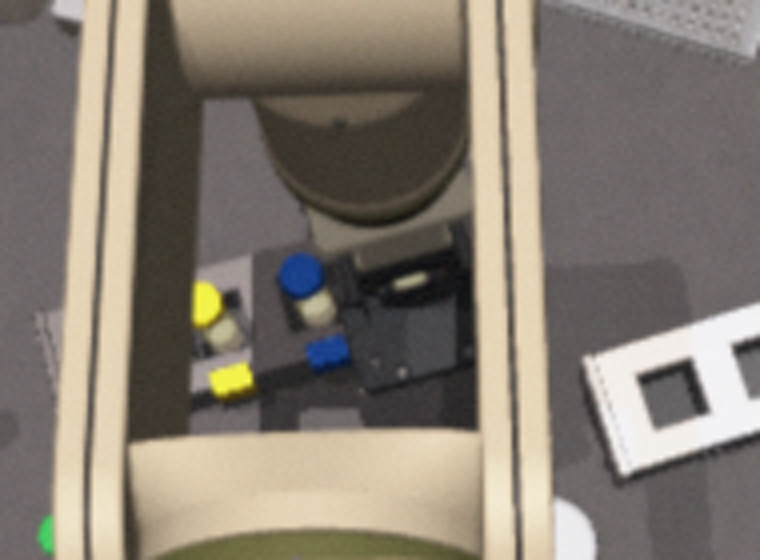

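The scene view shows the red cap at crop (495,292) standing between the near fingertip (440,295) and the far fingertip (530,238), with the fingers above it. I'll compare the predicted tip midpoint with the image before descending.

```bash
python3 - <<'E'
from plant import *
from h import *
s=read_state(); cp=camera_params("scene"); print(s["t"],s["tool_pos"],R.from_rotvec(s["orientation"]).as_matrix().round(3)[:,2])
Rt=R.from_rotvec(s["orientation"]).as_matrix()
for dx in(-.055,0,.055): print(((proj(cp,s["tool_pos"]+Rt@[dx,0,.011])-[140,90])*4).round(0))
for p in((.4884,.0594),(.446,.218)): print("cap",((proj(cp,[*p,.093])-[140,90])*4).round(0))
E
python3 g.py .489 .060 .074 .2756
```

```text
1.7 [0.48814329 0.06047082 0.12997962] [-0.004 -0.001 -1.   ]
[445. 286.]
[491. 253.]
[533. 222.]
cap [493. 291.]
cap [289. 240.]
1.7 [0.4881 0.0605 0.13  ] [ 0.4 -0.4  0.2] 0.0931
(array([0.09, 0.07, 5.6 ]), np.float64(0.0))
```

>>> {"op": "play_rows", "data": {"increments": [[[0, 0, 2.5, 0], [0, 0, 5, 0], [0, 0, 5.6, 0], [0, 0, 5.6, 0], [0, 0, 5.6, 0]]]}}

```text
t: 2.2
tool_pos: [0.4896, 0.0607, 0.0766]
orientation: [3.11, 0.432, -0.001]
force: [0.4, -0.4, -0.3]
opening: 0.0929
```

>>> {"op": "play_rows", "data": {"increments": [[[0, 0, 0, 0], [0, 0, 0, 0], [0, 0, 0, 0], [0, 0, 0, 0], [0, 0, 0, 0]]], "jaw": 1.5, "squeeze": 20}}

```text
t: 2.7
tool_pos: [0.4896, 0.0606, 0.0766]
orientation: [3.11, 0.432, -0.001]
force: [0.2, 0.1, 0.4]
opening: 0.0576
```

>>> {"op": "play_rows", "data": {"increments": [[[0, 0, 0, 0], [0, 0, 0, 0], [0, 0, 0, 0]]]}}

```text
t: 3.0
tool_pos: [0.4895, 0.0606, 0.0765]
orientation: [3.11, 0.432, -0.001]
force: [-0.0, -0.6, -0.1]
opening: 0.0335
```

>>> {"op": "play_rows", "data": {"increments": [[[0, 0, 0, 0], [0, 0, 0, 0], [0, 0, 0, 0], [0, 0, 0, 0]]]}}

```text
t: 3.4
tool_pos: [0.4895, 0.0606, 0.0764]
orientation: [3.111, 0.432, -0.002]
force: [0.1, 1.1, -0.4]
opening: 0.0198
```

>>> {"op": "play_rows", "data": {"increments": [[[0, 0, -3, 0], [0, 0, -6, 0], [0, 0, -10, 0], [0, 0, -14, 0], [0, 0, -14, 0]]]}}

```text
t: 3.9
tool_pos: [0.4929, 0.0609, 0.2233]
orientation: [3.109, 0.432, 0.015]
force: [0.6, 0.1, -0.8]
opening: 0.0198
```

```bash
python3 g.py .4177 -.0857 .22 .299
```

```text
3.9 [0.4929 0.0609 0.2233] [ 0.6  0.1 -0.8] 0.0198
(array([-11.24,  12.05,   0.27]), np.float64(-0.023))
```

>>> {"op": "play_rows", "data": {"increments": [[[-11.2, 12, 0.3, -0.023], [-11.2, 12, 0.3, -0.023], [-11.2, 12, 0.3, -0.023], [-11.2, 12, 0.3, -0.023], [-11.2, 12, 0.3, -0.023]]]}}

```text
t: 4.4
tool_pos: [0.4173, -0.0865, 0.2193]
orientation: [3.105, 0.462, 0.015]
force: [0.3, 0.1, -0.8]
opening: 0.0198
```

```bash
python3 g.py .4177 -.0857 .15 .299
```

```text
4.4 [ 0.4173 -0.0865  0.2193] [ 0.3  0.1 -0.8] 0.0198
(array([ 0.01, -0.1 ,  6.93]), np.float64(-0.003))
```

>>> {"op": "play_rows", "data": {"increments": [[[0, 0, 4, 0], [0, -0.1, 8, 0], [0, -0.1, 8.8, 0], [0, -0.1, 8.8, 0]]]}}

```text
t: 4.8
tool_pos: [0.4169, -0.0843, 0.1299]
orientation: [3.107, 0.465, 0.009]
force: [-0.8, -0.3, -0.5]
opening: 0.0198
```

```bash
cat > look.py <<'E'
import sys
from plant import *
from h import *
n=sys.argv[1]; cam=sys.argv[2]; x0,y0,x1,y1=map(int,sys.argv[3:7])
im,d=read_camera(cam); cv2.imwrite(f"pics/{n}_full.png",im); f=min(780/(x1-x0),580/(y1-y0))
cv2.imwrite(f"pics/{n}.png",cv2.resize(im[y0:y1,x0:x1],None,fx=f,fy=f,interpolation=cv2.INTER_CUBIC)); print("scale",round(f,3))
E
python3 look.py s2 scene 180 110 400 270; python3 g.py .4177 -.0857 .0764 .299
```

```text
scale 3.545
4.85 [ 0.4182 -0.0849  0.1319] [0.2 0.5 0. ] 0.0201
(array([-0.11,  0.04,  5.55]), np.float64(-0.002))
```

View pics/s2.png

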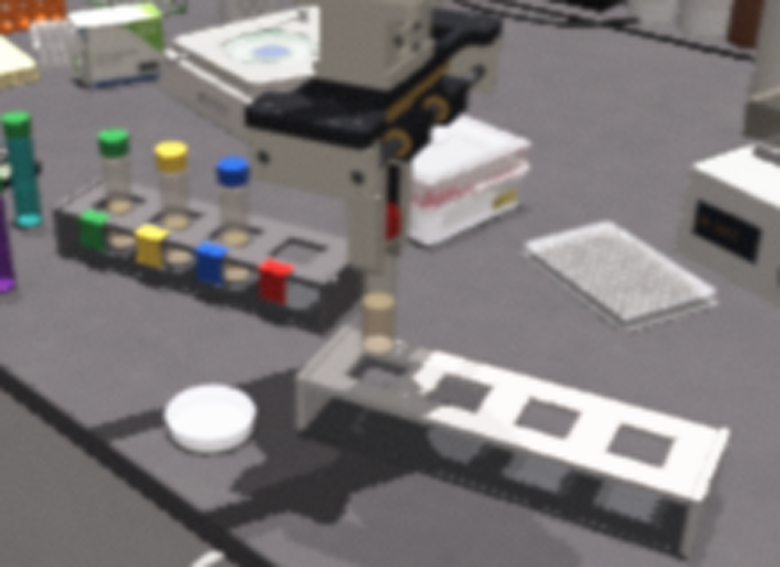

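The red vial hangs upright, its foot at crop (378,347) just above the left white pocket at (383,375). I'll lower it in.

>>> {"op": "play_rows", "data": {"increments": [[[-0.1, 0, 1.5, 0], [-0.1, 0, 3, 0], [-0.1, 0, 4, 0], [-0.1, 0, 5, 0], [-0.1, 0, 5.3, 0]]]}}

```text
t: 5.35
tool_pos: [0.4174, -0.0851, 0.078]
orientation: [3.105, 0.464, 0.013]
force: [-0.6, -0.3, -0.8]
opening: 0.0197
```

>>> {"op": "play_rows", "data": {"increments": [[[0, 0, 0.2, 0], [0, 0, 0.2, 0]]]}}

```text
t: 5.55
tool_pos: [0.4179, -0.0853, 0.0766]
orientation: [3.105, 0.464, 0.014]
force: [0.1, -0.2, -0.7]
opening: 0.0194
```

>>> {"op": "play_rows", "data": {"increments": [[[0, 0, 0, 0], [0, 0, 0, 0], [0, 0, 0, 0], [0, 0, 0, 0], [0, 0, 0, 0]]], "jaw": 7}}

```text
t: 6.05
tool_pos: [0.4179, -0.0853, 0.0765]
orientation: [3.105, 0.464, 0.014]
force: [-0.8, -0.4, -0.4]
opening: 0.0552
```

>>> {"op": "play_rows", "data": {"increments": [[[0, 0, -3, 0], [0, 0, -7, 0], [0, 0, -11, 0], [0, 0, -15, 0], [0, 0, -15.5, 0]]]}}

```text
t: 6.55
tool_pos: [0.419, -0.086, 0.2375]
orientation: [3.101, 0.463, 0.026]
force: [0.3, 0.4, -0.4]
opening: 0.0701
```

```bash
python3 look.py s3 scene 180 110 400 270; python3 g.py .474 .113 .22 .2756
```

```text
scale 3.545
6.6 [ 0.4184 -0.0858  0.2356] [-0.5  0.5  0.2] 0.0703
(array([ 11.1 , -17.4 ,   1.59]), np.float64(0.021))
```

View pics/s3.png

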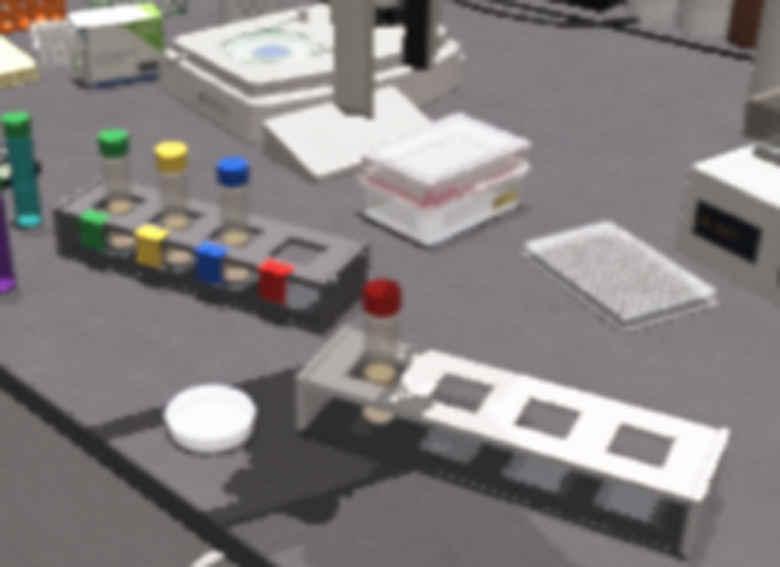

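Red stands upright in the left white pocket (cap at crop (382,298)). Next is blue.

>>> {"op": "play_rows", "data": {"increments": [[[11.1, -17.4, 0.8, 0.021], [11.1, -17.4, 0.8, 0.021], [11.1, -17.4, 0.8, 0.021], [11.1, -17.4, 0.8, 0.021], [11.1, -17.4, 0.8, 0.021]]]}}

```text
t: 7.1
tool_pos: [0.4733, 0.1176, 0.2257]
orientation: [3.107, 0.438, 0.02]
force: [-0.1, -1.9, -0.1]
opening: 0.07
```

>>> {"op": "play_rows", "data": {"increments": [[[0, 0, 0, 0]]]}}

```text
t: 7.2
tool_pos: [0.4725, 0.1187, 0.224]
orientation: [3.107, 0.443, 0.015]
force: [-0.1, -0.2, -0.5]
opening: 0.0702
```

```bash
python3 g.py .474 .113 .0765 .2756; python3 -c "
from plant import *;from h import *
print(R.from_rotvec(read_state()['orientation']).as_matrix().round(3))"
```

```text
7.2 [0.4725 0.1187 0.224 ] [-0.1 -0.2 -0.5] 0.0702
(array([-0.15,  0.52, 14.75]), np.float64(0.008))
[[ 0.96   0.28   0.01 ]
 [ 0.28  -0.96  -0.002]
 [ 0.009  0.005 -1.   ]]
```

>>> {"op": "play_rows", "data": {"increments": [[[-0.1, 0.5, 3, 0.01], [-0.1, 0.5, 7, 0.01], [-0.1, 0.5, 11, 0.01], [-0.1, 0.5, 14, 0.01], [-0.1, 0.5, 14.6, 0.01]]]}}

```text
t: 7.7
tool_pos: [0.4704, 0.1114, 0.073]
orientation: [3.109, 0.425, 0.002]
force: [-0.0, -0.1, -0.2]
opening: 0.0699
```

```bash
python3 g.py .474 .113 .0765 .2756
```

```text
7.7 [0.4704 0.1114 0.073 ] [-0.  -0.1 -0.2] 0.0699
(array([ 0.39, -0.05, -0.35]), np.float64(-0.004))
```

>>> {"op": "play_rows", "data": {"increments": [[[0.3, -0.05, -0.3, 0], [0.3, -0.05, -0.3, 0], [0.3, -0.05, -0.3, 0], [0.3, -0.05, -0.3, 0], [0.3, -0.05, -0.3, 0]]], "jaw": 1.5}}

```text
t: 8.2
tool_pos: [0.474, 0.1129, 0.0771]
orientation: [3.109, 0.425, 0.005]
force: [0.6, -0.1, 0.4]
opening: 0.0346
```

>>> {"op": "play_rows", "data": {"increments": [[[0, 0, 0, 0], [0, 0, 0, 0], [0, 0, 0, 0], [0, 0, 0, 0]]]}}

```text
t: 8.6
tool_pos: [0.4743, 0.113, 0.0776]
orientation: [3.109, 0.425, 0.006]
force: [-0.5, 0.6, 4.7]
opening: 0.0199
```

>>> {"op": "play_rows", "data": {"increments": [[[0, 0, -2, 0], [0, 0, -6, 0], [0, 0, -10, 0], [0, 0, -14, 0], [0, 0, -14.5, 0]]]}}

```text
t: 9.1
tool_pos: [0.4763, 0.1138, 0.2284]
orientation: [3.109, 0.425, 0.02]
force: [1.4, 0.1, 0.0]
opening: 0.0201
```

```bash
python3 g.py .4341 -.1379 .222 .299
```

```text
9.1 [0.4763 0.1138 0.2284] [1.4 0.1 0. ] 0.0201
(array([-10.84,  23.11,   0.64]), np.float64(-0.027))
```

>>> {"op": "play_rows", "data": {"increments": [[[-10.8, 23.1, 0.5, -0.027], [-10.8, 23.1, 0.5, -0.027], [-10.8, 23.1, 0.5, -0.027], [-10.8, 23.1, 0.5, -0.027], [-10.8, 23.1, 0.5, -0.027]]]}}

```text
t: 9.6
tool_pos: [0.434, -0.1351, 0.2224]
orientation: [3.103, 0.468, 0.019]
force: [1.6, -0.1, 0.0]
opening: 0.0197
```

>>> {"op": "play_rows", "data": {"increments": [[[0, 0, 0, 0], [0, 0, 0, 0]]]}}

```text
t: 9.8
tool_pos: [0.4332, -0.1359, 0.2212]
orientation: [3.105, 0.463, 0.016]
force: [0.6, -0.6, -0.5]
opening: 0.0196
```

```bash
python3 g.py .4341 -.1379 .135 .299
```

```text
9.8 [ 0.4332 -0.1359  0.2212] [ 0.6 -0.6 -0.5] 0.0196
(array([-0.06,  0.18,  8.62]), np.float64(-0.003))
```

>>> {"op": "play_rows", "data": {"increments": [[[0, 0.2, 4, 0], [0, 0.2, 8, 0], [0, 0.2, 8.6, 0], [0, 0.2, 8.6, 0]]]}}

```text
t: 10.2
tool_pos: [0.4338, -0.136, 0.134]
orientation: [-3.107, -0.466, -0.011]
force: [-0.2, -0.6, 0.1]
opening: 0.02
```

```bash
python3 look.py s4 scene 180 110 400 270; python3 g.py .4341 -.1379 .0776 .299
```

```text
scale 3.545
10.25 [ 0.4351 -0.1368  0.1359] [ 1.1 -0.1 -0.3] 0.0201
(array([-0.18,  0.06,  5.83]), np.float64(-0.001))
```

View pics/s4.png

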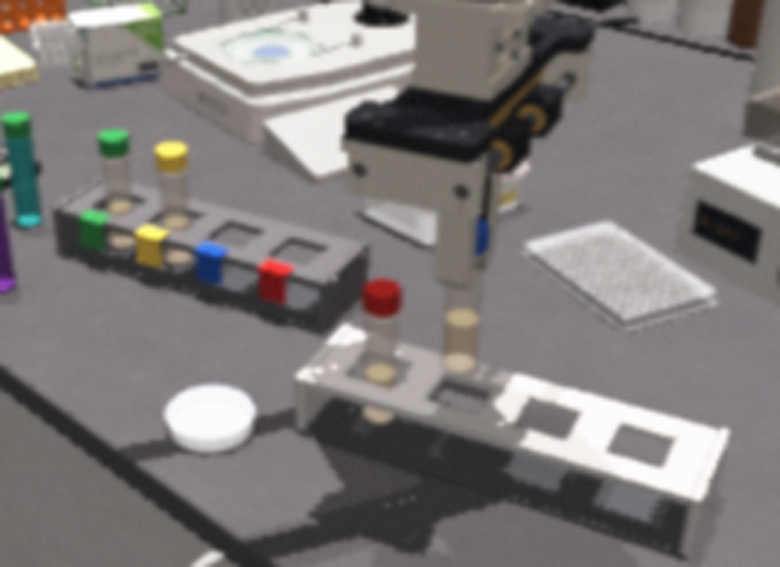

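The blue vial hangs upright, its foot at crop (460,368) over the second pocket (463,394), and red is unmoved.

>>> {"op": "play_rows", "data": {"increments": [[[-0.1, 0.05, 1.5, 0], [-0.15, 0.05, 3, 0], [-0.15, 0.05, 4.3, 0], [-0.15, 0.05, 5.3, 0], [-0.15, 0.05, 5.6, 0]]]}}

```text
t: 10.75
tool_pos: [0.4339, -0.1374, 0.0789]
orientation: [3.106, 0.466, 0.014]
force: [0.7, -0.2, -0.2]
opening: 0.0198
```

>>> {"op": "play_rows", "data": {"increments": [[[0, 0, 0.1, 0], [0, 0, 0.1, 0]]]}}

```text
t: 10.95
tool_pos: [0.4342, -0.1376, 0.0782]
orientation: [3.106, 0.466, 0.015]
force: [0.2, 0.9, -0.9]
opening: 0.0197
```

```bash
python3 g.py .4341 -.1379 .0776 .299
```

```text
10.95 [ 0.4342 -0.1376  0.0782] [ 0.2  0.9 -0.9] 0.0197
(array([-0.02,  0.03,  0.06]), np.float64(-0.001))
```

>>> {"op": "play_rows", "data": {"increments": [[[0, 0, 0.1, 0], [0, 0, 0.1, 0]]]}}

```text
t: 11.15
tool_pos: [0.4346, -0.1378, 0.0777]
orientation: [3.105, 0.465, 0.016]
force: [0.1, -0.5, -0.1]
opening: 0.0202
```

>>> {"op": "play_rows", "data": {"increments": [[[0, 0, 0, 0], [0, 0, 0, 0], [0, 0, 0, 0], [0, 0, 0, 0], [0, 0, 0, 0]]], "jaw": 7}}

```text
t: 11.65
tool_pos: [0.4346, -0.1378, 0.0777]
orientation: [3.105, 0.465, 0.016]
force: [0.4, -0.2, 0.4]
opening: 0.055
```

>>> {"op": "play_rows", "data": {"increments": [[[0, 0, -3, 0], [0, 0, -7, 0], [0, 0, -11, 0], [0, 0, -14.5, 0], [0, 0, -14.5, 0]]]}}

```text
t: 12.15
tool_pos: [0.4358, -0.139, 0.2287]
orientation: [3.1, 0.465, 0.029]
force: [0.8, -0.3, 0.1]
opening: 0.0699
```

```bash
python3 g.py .459 .165 .222 .2756
```

```text
12.15 [ 0.4358 -0.139   0.2287] [ 0.8 -0.3  0.1] 0.0699
(array([ 11.12, -28.39,   0.59]), np.float64(0.022))
```

>>> {"op": "play_rows", "data": {"increments": [[[11.1, -28.4, 0.2, 0.022], [11.1, -28.4, 0.2, 0.022], [11.1, -28.4, 0.2, 0.022], [11.1, -28.4, 0.2, 0.022], [11.1, -28.4, 0.2, 0.022]]]}}

```text
t: 12.65
tool_pos: [0.4536, 0.1133, 0.2247]
orientation: [3.105, 0.43, 0.028]
force: [1.0, 0.1, 0.0]
opening: 0.0701
```

>>> {"op": "play_rows", "data": {"increments": [[[0, 0, 0, 0], [0, 0, 0, 0]]]}}

```text
t: 12.85
tool_pos: [0.453, 0.1144, 0.2237]
orientation: [3.104, 0.436, 0.026]
force: [-0.2, -0.2, 1.1]
opening: 0.0698
```

```bash
python3 g.py .459 .165 .12 .2756
```

```text
12.85 [0.453  0.1144 0.2237] [-0.2 -0.2  1.1] 0.0698
(array([ 1.81, -4.8 , 10.35]), np.float64(0.003))
```

>>> {"op": "play_rows", "data": {"increments": [[[1.8, -4.8, 0, 0], [1.8, -4.8, 2, 0], [1.8, -4.8, 6, 0], [1.8, -4.8, 9, 0], [1.8, -4.8, 9, 0]]]}}

```text
t: 13.35
tool_pos: [0.4553, 0.1625, 0.1283]
orientation: [3.103, 0.432, 0.011]
force: [-0.7, -0.2, -0.3]
opening: 0.0699
```

>>> {"op": "play_rows", "data": {"increments": [[[0, 0, 0, 0]]]}}

```text
t: 13.45
tool_pos: [0.4557, 0.1613, 0.1289]
orientation: [3.103, 0.429, 0.011]
force: [0.3, 0.0, 0.0]
opening: 0.0698
```

```bash
python3 look.py s5 scene 180 110 400 270; python3 g.py .459 .165 .0765 .2756
```

```text
scale 3.545
13.5 [0.4554 0.1611 0.1287] [-0.6 -0.6 -0.8] 0.0699
(array([ 0.42, -0.33,  5.22]), np.float64(-0.001))
```

View pics/s5.png

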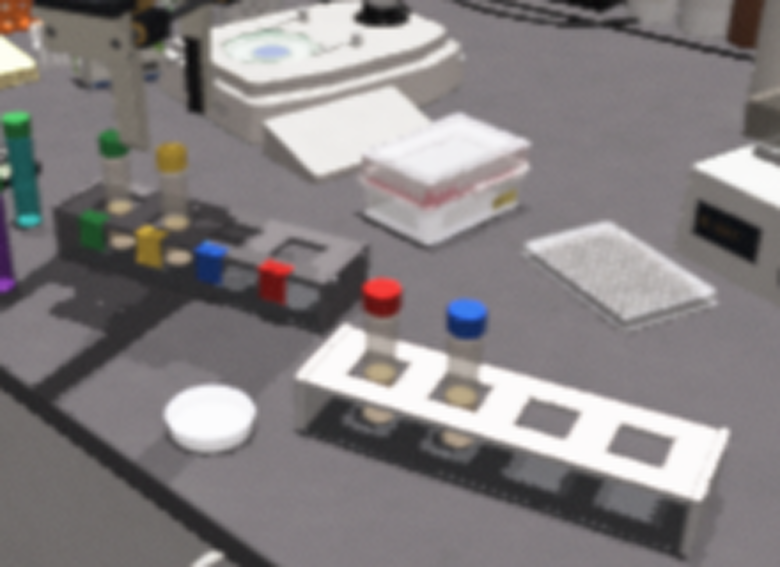

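Red (382,297) and blue (467,318) stand in the first two white pockets. The fingers are over yellow (172,157).

>>> {"op": "play_rows", "data": {"increments": [[[0.4, -0.3, 0.5, 0], [0.4, -0.3, 2, 0], [0.4, -0.3, 4, 0], [0.4, -0.3, 5, 0], [0.4, -0.3, 5.2, 0]]]}}

```text
t: 14.0
tool_pos: [0.4586, 0.1646, 0.0762]
orientation: [3.103, 0.429, 0.009]
force: [1.1, 0.0, -0.1]
opening: 0.0695
```

```bash
python3 g.py .459 .165 .0765 .2756
```

```text
14.0 [0.4586 0.1646 0.0762] [ 1.1  0.  -0.1] 0.0695
(array([ 0.05, -0.03, -0.03]), np.float64(-0.001))
```

>>> {"op": "play_rows", "data": {"increments": [[[0, 0, 0, 0], [0, 0, 0, 0], [0, 0, 0, 0], [0, 0, 0, 0], [0, 0, 0, 0]]], "jaw": 1.5}}

```text
t: 14.5
tool_pos: [0.4589, 0.1646, 0.0766]
orientation: [3.103, 0.429, 0.01]
force: [0.6, 0.2, -0.5]
opening: 0.0346
```

>>> {"op": "play_rows", "data": {"increments": [[[0, 0, 0, 0], [0, 0, 0, 0], [0, 0, 0, 0], [0, 0, 0, 0]]]}}

```text
t: 14.9
tool_pos: [0.459, 0.1647, 0.0767]
orientation: [3.103, 0.429, 0.01]
force: [0.0, -0.3, 1.3]
opening: 0.0198
```

>>> {"op": "play_rows", "data": {"increments": [[[0, 0, -2, 0], [0, 0, -6, 0], [0, 0, -10, 0], [0, 0, -14, 0], [0, 0, -14.5, 0]]]}}

```text
t: 15.4
tool_pos: [0.4605, 0.1666, 0.2278]
orientation: [3.104, 0.429, 0.024]
force: [1.1, 0.4, 0.7]
opening: 0.0195
```

```bash
python3 g.py .4499 -.1909 .222 .299
```

```text
15.4 [0.4605 0.1666 0.2278] [1.1 0.4 0.7] 0.0195
(array([-10.74,  34.11,   0.77]), np.float64(-0.024))
```

>>> {"op": "play_rows", "data": {"increments": [[[-10.7, 34.1, 0.4, -0.024], [-10.7, 34.1, 0.4, -0.024], [-10.7, 34.1, 0.4, -0.024], [-10.7, 34.1, 0.4, -0.024], [-10.7, 34.1, 0.4, -0.024]]]}}

```text
t: 15.9
tool_pos: [0.4517, -0.0858, 0.2238]
orientation: [3.099, 0.467, 0.024]
force: [1.8, 0.2, -0.2]
opening: 0.0198
```

```bash
python3 g.py .4499 -.1909 .222 .299
```

```text
15.9 [ 0.4517 -0.0858  0.2238] [ 1.8  0.2 -0.2] 0.0198
(array([-3.28,  9.99,  0.24]), np.float64(0.0))
```

>>> {"op": "play_rows", "data": {"increments": [[[-3.3, 10, 0.1, 0], [-3.3, 10, 0.1, 0], [-3.3, 10, 0.1, 0], [-3.3, 10, 0.1, 0], [-3.3, 10, 0.1, 0]]]}}

```text
t: 16.4
tool_pos: [0.4495, -0.1901, 0.2227]
orientation: [3.1, 0.467, 0.022]
force: [-0.3, 0.2, -0.5]
opening: 0.0196
```

```bash
python3 g.py .4499 -.1909 .135 .299
```

```text
16.4 [ 0.4495 -0.1901  0.2227] [-0.3  0.2 -0.5] 0.0196
(array([-0.1 ,  0.01,  8.77]), np.float64(0.0))
```

>>> {"op": "play_rows", "data": {"increments": [[[0, 0, 4, 0], [-0.1, 0, 8, 0], [-0.1, 0, 8.7, 0], [-0.1, 0, 8.7, 0]]]}}

```text
t: 16.8
tool_pos: [0.449, -0.1888, 0.1345]
orientation: [3.102, 0.471, 0.018]
force: [0.2, -0.6, 0.2]
opening: 0.0203
```

```bash
python3 look.py s6 scene 220 110 440 270; python3 g.py .4499 -.1909 .0767 .299
```

```text
scale 3.545
16.85 [ 0.4503 -0.1898  0.1365] [ 0.9 -0.4  0. ] 0.0198
(array([-0.15,  0.04,  5.98]), np.float64(0.002))
```

View pics/s6.png

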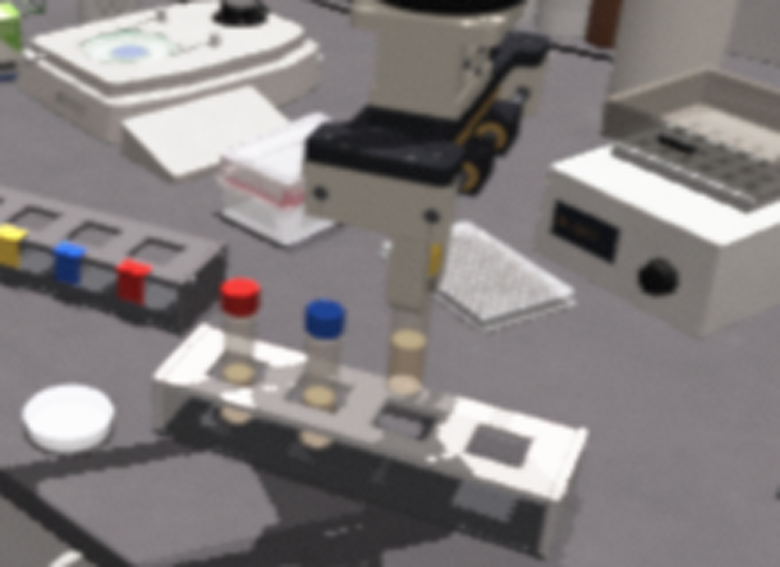

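Yellow's foot at crop (404,387) is above the third pocket (407,420). I'll lower it in.

>>> {"op": "play_rows", "data": {"increments": [[[-0.1, 0.05, 1.5, 0], [-0.15, 0.05, 3, 0], [-0.15, 0.05, 4.3, 0], [-0.15, 0.05, 5.3, 0], [-0.15, 0.05, 5.9, 0]]]}}

```text
t: 17.35
tool_pos: [0.4498, -0.1908, 0.0768]
orientation: [3.1, 0.47, 0.022]
force: [0.1, -0.4, 0.7]
opening: 0.0203
```

>>> {"op": "play_rows", "data": {"increments": [[[0, 0, 0.1, 0], [0, 0, 0.1, 0]]]}}

```text
t: 17.55
tool_pos: [0.4502, -0.1911, 0.0765]
orientation: [3.1, 0.47, 0.023]
force: [-2.5, 0.0, 4.2]
opening: 0.02
```

```bash
python3 g.py .4499 -.1909 .0767 .299
```

```text
17.55 [ 0.4502 -0.1911  0.0765] [-2.5  0.   4.2] 0.02
(array([-0.03, -0.03, -0.02]), np.float64(0.002))
```

Force 4 N shows the vial is on the floor. Now I'll release it.

>>> {"op": "play_rows", "data": {"increments": [[[0, 0, 0, 0], [0, 0, 0, 0], [0, 0, 0, 0], [0, 0, 0, 0], [0, 0, 0, 0]]], "jaw": 7}}

```text
t: 18.05
tool_pos: [0.4502, -0.1911, 0.0764]
orientation: [3.1, 0.47, 0.023]
force: [0.4, 1.4, -0.4]
opening: 0.0555
```

>>> {"op": "play_rows", "data": {"increments": [[[0, 0, -3, 0], [0, 0, -7, 0], [0, 0, -11, 0], [0, 0, -14.5, 0], [0, 0, -14.5, 0]]]}}

```text
t: 18.55
tool_pos: [0.4506, -0.1919, 0.2277]
orientation: [3.093, 0.469, 0.035]
force: [0.5, -0.6, -0.2]
opening: 0.0698
```

```bash
python3 g.py .445 .218 .222 .2756
```

```text
18.55 [ 0.4506 -0.1919  0.2277] [ 0.5 -0.6 -0.2] 0.0698
(array([ 11.6 , -39.33,   0.18]), np.float64(0.025))
```

>>> {"op": "play_rows", "data": {"increments": [[[11.6, -39.3, 0, 0.025], [11.6, -39.3, 0, 0.025], [11.6, -39.3, 0, 0.025], [11.6, -39.3, 0, 0.025], [11.6, -39.3, 0, 0.025]]]}}

```text
t: 19.05
tool_pos: [0.4454, 0.0613, 0.2221]
orientation: [3.1, 0.43, 0.035]
force: [1.3, -0.4, 0.8]
opening: 0.07
```

```bash
python3 g.py .445 .218 .222 .2756; python3 -c "
from plant import *;from h import *
print(R.from_rotvec(read_state()['orientation']).as_matrix().round(3))"
```

```text
19.05 [0.4454 0.0613 0.2221] [ 1.3 -0.4  0.8] 0.07
(array([  4.22, -15.09,  -0.13]), np.float64(-0.0))
[[ 0.962  0.272  0.024]
 [ 0.272 -0.962 -0.009]
 [ 0.02   0.015 -1.   ]]
```

>>> {"op": "play_rows", "data": {"increments": [[[4.2, -15.1, -0.2, 0], [4.2, -15.1, -0.2, 0], [4.2, -15.1, -0.2, 0], [4.2, -15.1, -0.2, 0], [4.2, -15.1, -0.2, 0]]]}}

```text
t: 19.55
tool_pos: [0.444, 0.2193, 0.2217]
orientation: [3.098, 0.435, 0.032]
force: [-0.1, -0.3, -0.2]
opening: 0.07
```

>>> {"op": "play_rows", "data": {"increments": [[[0, 0, 0, 0], [0, 0, 0, 0]]]}}

```text
t: 19.75
tool_pos: [0.444, 0.2179, 0.2212]
orientation: [3.098, 0.432, 0.031]
force: [-0.3, 0.5, -0.2]
opening: 0.07
```

```bash
python3 look.py t7 top 140 120 410 230; python3 g.py .445 .218 .125 .2756; python3 -c "
from plant import *;from h import *
print(R.from_rotvec(read_state()['orientation']).as_matrix().round(3))"
```

```text
scale 2.889
19.8 [0.4442 0.2178 0.2214] [ 0.1 -0.6  0.6] 0.0697
(array([-0.09, -0.15,  9.64]), np.float64(0.001))
[[ 0.962  0.273  0.022]
 [ 0.273 -0.962 -0.01 ]
 [ 0.018  0.016 -1.   ]]
```

View pics/t7.png

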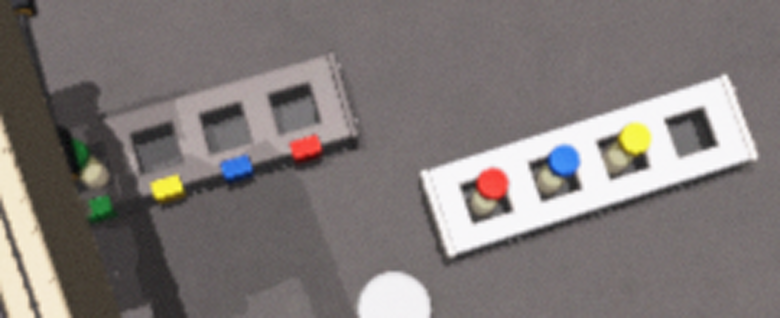

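The top view shows red (492,184), blue (563,160) and yellow (635,138) in the first three white pockets. Only green remains in the grey rack.

>>> {"op": "play_rows", "data": {"increments": [[[-0.1, -0.15, 3, 0], [-0.15, -0.2, 7, 0], [-0.15, -0.2, 10, 0], [-0.15, -0.2, 10, 0], [-0.15, -0.2, 10, 0]]]}}

```text
t: 20.3
tool_pos: [0.4445, 0.2174, 0.1218]
orientation: [3.098, 0.429, 0.03]
force: [0.3, 0.7, 0.7]
opening: 0.0699
```

```bash
python3 g.py .445 .218 .0765 .2756
```

```text
20.3 [0.4445 0.2174 0.1218] [0.3 0.7 0.7] 0.0699
(array([-0.02, -0.12,  4.53]), np.float64(-0.0))
```

>>> {"op": "play_rows", "data": {"increments": [[[0, -0.1, 2, 0], [0, -0.1, 4, 0], [0, -0.1, 4.5, 0], [0, -0.1, 4.5, 0], [0, -0.1, 4.5, 0]]]}}

```text
t: 20.8
tool_pos: [0.4464, 0.2182, 0.0788]
orientation: [3.099, 0.429, 0.034]
force: [-0.3, 0.0, -0.6]
opening: 0.0699
```

>>> {"op": "play_rows", "data": {"increments": [[[0, 0, 0, 0], [0, 0, 0, 0], [0, 0, 0, 0], [0, 0, 0, 0], [0, 0, 0, 0]]], "jaw": 1.5}}

```text
t: 21.3
tool_pos: [0.4464, 0.2182, 0.0788]
orientation: [3.099, 0.429, 0.034]
force: [0.7, 0.3, -0.1]
opening: 0.0344
```

>>> {"op": "play_rows", "data": {"increments": [[[0, 0, 0, 0], [0, 0, 0, 0], [0, 0, 0, 0], [0, 0, 0, 0]]]}}

```text
t: 21.7
tool_pos: [0.4463, 0.2182, 0.0787]
orientation: [3.099, 0.429, 0.034]
force: [-0.4, -0.8, -0.1]
opening: 0.0196
```

>>> {"op": "play_rows", "data": {"increments": [[[0, 0, -2, 0], [0, 0, -6, 0], [0, 0, -10, 0], [0, 0, -14, 0], [0, 0, -14.5, 0]]]}}

```text
t: 22.2
tool_pos: [0.4455, 0.2207, 0.2299]
orientation: [3.101, 0.429, 0.048]
force: [0.7, 0.8, -0.3]
opening: 0.0198
```

```bash
python3 g.py .4663 -.2433 .225 .299
```

```text
22.2 [0.4455 0.2207 0.2299] [ 0.7  0.8 -0.3] 0.0198
(array([-10.63,  45.21,   0.86]), np.float64(-0.024))
```

>>> {"op": "play_rows", "data": {"increments": [[[-10.6, 45.2, 0.7, -0.024], [-10.6, 45.2, 0.7, -0.024], [-10.6, 45.2, 0.7, -0.024], [-10.6, 45.2, 0.7, -0.024], [-10.6, 45.2, 0.7, -0.024]]]}}

```text
t: 22.7
tool_pos: [0.4551, -0.0318, 0.2246]
orientation: [3.095, 0.467, 0.047]
force: [0.7, -0.8, -1.0]
opening: 0.0196
```

```bash
python3 g.py .4663 -.2433 .225 .299
```

```text
22.7 [ 0.4551 -0.0318  0.2246] [ 0.7 -0.8 -1. ] 0.0196
(array([-5.17, 20.54,  0.12]), np.float64(0.0))
```

>>> {"op": "play_rows", "data": {"increments": [[[-5.2, 20.5, 0, 0], [-5.2, 20.5, 0, 0], [-5.2, 20.5, 0, 0], [-5.2, 20.5, 0, 0], [-5.2, 20.5, 0, 0]]]}}

```text
t: 23.2
tool_pos: [0.4649, -0.2473, 0.2251]
orientation: [3.095, 0.461, 0.045]
force: [0.3, 0.5, -1.4]
opening: 0.0201
```

>>> {"op": "play_rows", "data": {"increments": [[[0, 0, 0, 0], [0, 0, 0, 0]]]}}

```text
t: 23.4
tool_pos: [0.4645, -0.2466, 0.2242]
orientation: [3.097, 0.46, 0.044]
force: [-0.4, 0.5, -1.9]
opening: 0.0201
```

```bash
python3 g.py .4663 -.2433 .137 .299;python3 -c "
from plant import *;from h import *
print(R.from_rotvec(read_state()['orientation']).as_matrix().round(3))"
```

```text
23.4 [ 0.4645 -0.2466  0.2242] [-0.4  0.5 -1.9] 0.0201
(array([ 0.04, -0.39,  8.72]), np.float64(-0.004))
[[ 0.956  0.291  0.029]
 [ 0.291 -0.957 -0.006]
 [ 0.026  0.014 -1.   ]]
```

>>> {"op": "play_rows", "data": {"increments": [[[0, -0.4, 4, 0], [0, -0.4, 8, 0], [0, -0.4, 8.7, 0], [0, -0.4, 8.7, 0], [0, -0.4, 8.7, 0]]]}}

```text
t: 23.9
tool_pos: [0.467, -0.2431, 0.1393]
orientation: [3.095, 0.462, 0.046]
force: [-0.5, 0.5, 0.0]
opening: 0.0201
```

```bash
python3 look.py s8 scene 220 110 440 270; python3 g.py .4663 -.2433 .0787 .299
```

```text
scale 3.545
23.95 [ 0.4673 -0.2436  0.1398] [-0.4 -0.6 -0.7] 0.0197
(array([-0.26, -0.16,  6.11]), np.float64(-0.003))
```

View pics/s8.png

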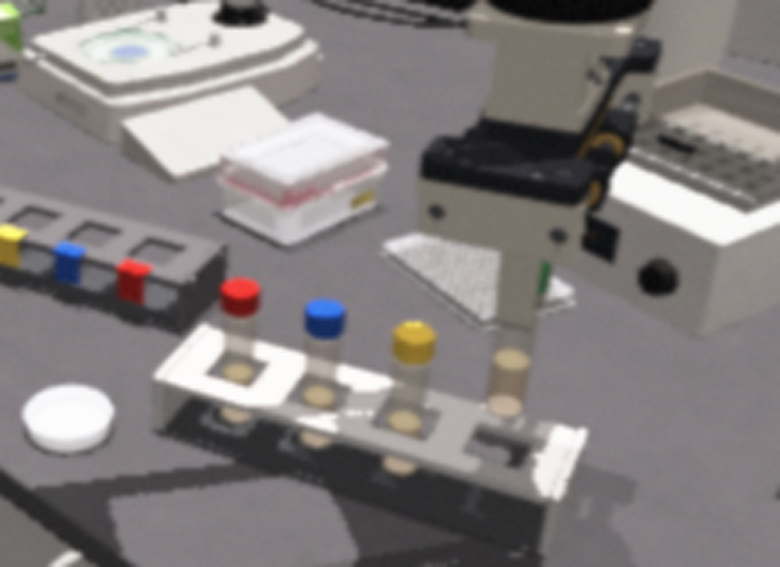

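The green vial's foot at crop (505,408) is above the right pocket (505,443). I'll lower it in.

>>> {"op": "play_rows", "data": {"increments": [[[-0.1, -0.1, 1.5, 0], [-0.2, -0.15, 3, 0], [-0.25, -0.15, 4.3, 0], [-0.25, -0.15, 5.5, 0], [-0.25, -0.15, 6, 0]]]}}

```text
t: 24.45
tool_pos: [0.4657, -0.2431, 0.0783]
orientation: [3.096, 0.461, 0.045]
force: [-6.7, 1.4, 21.9]
opening: 0.0201
```

>>> {"op": "play_rows", "data": {"increments": [[[0, 0, 0.1, 0], [0, 0, 0.1, 0]]]}}

```text
t: 24.65
tool_pos: [0.4659, -0.2438, 0.0783]
orientation: [3.095, 0.461, 0.045]
force: [-3.7, 0.8, 10.3]
opening: 0.0195
```

```bash
python3 g.py .4663 -.2433 .0787 .299
```

```text
24.65 [ 0.4659 -0.2438  0.0783] [-3.7  0.8 10.3] 0.0195
(array([ 0.06, -0.04, -0.04]), np.float64(-0.004))
```

On the floor (10 N). I'll release it.

>>> {"op": "play_rows", "data": {"increments": [[[0, 0, 0, 0], [0, 0, 0, 0], [0, 0, 0, 0], [0, 0, 0, 0], [0, 0, 0, 0]]], "jaw": 7}}

```text
t: 25.15
tool_pos: [0.4658, -0.2437, 0.078]
orientation: [3.095, 0.461, 0.045]
force: [0.1, -1.3, 0.1]
opening: 0.0555
```

>>> {"op": "play_rows", "data": {"increments": [[[0, 0, -3, 0], [0, 0, -7, 0], [0, 0, -11, 0], [0, 0, -14.5, 0], [0, 0, -14.5, 0]]]}}

```text
t: 25.65
tool_pos: [0.464, -0.2443, 0.2295]
orientation: [3.088, 0.46, 0.056]
force: [-0.3, -0.1, 0.6]
opening: 0.0698
```

>>> {"op": "play_rows", "data": {"increments": [[[3, -25, 0, 0], [3, -25, 0, 0], [3, -25, 0, 0], [3, -25, 0, 0], [3, -25, 0, 0]]]}}

```text
t: 26.15
tool_pos: [0.419, 0.0052, 0.2237]
orientation: [3.089, 0.459, 0.056]
force: [0.4, 0.6, 1.2]
opening: 0.0698
```

>>> {"op": "play_rows", "data": {"increments": [[[0, -12, -3, 0], [0, -12, -3, 0], [0, -12, -3, 0], [0, -12, -3, 0], [0, -12, -3, 0]]]}}

```text
t: 26.65
tool_pos: [0.3828, 0.1206, 0.2502]
orientation: [3.088, 0.462, 0.055]
force: [-0.0, 0.4, 0.0]
opening: 0.07
```

```bash
python3 look.py s9 scene 190 110 410 270; python3 look.py t9 top 140 120 410 230; python3 - <<'E'
from plant import *
from h import *
s=read_state(); print(s["t"],s["tool_pos"])
cp=camera_params("top"); im,d=read_camera("top")
for n in ("red","blue","yellow","green"):
    for c,st in blobs(im,n,(280,130,410,215)):
        dd=d[int(c[1])-2:int(c[1])+3,int(c[0])-2:int(c[0])+3]; p=pt(cp,*c,np.median(dd)); print(n,c.round(1),p.round(4),cast(cp,*c,.1)[:2].round(4))
E
```

```text
scale 3.545
scale 2.889
26.75 [0.38296479 0.11958842 0.24999485]
red [309.9 183.6] [ 0.4174 -0.0851  0.1003] [ 0.4175 -0.0851]
blue [334.6 175.5] [ 0.4336 -0.1366  0.101 ] [ 0.4338 -0.1368]
yellow [359.1 168. ] [ 0.449  -0.1882  0.0998] [ 0.449  -0.1882]
green [383.3 160.1] [ 0.4648 -0.239   0.1009] [ 0.4649 -0.2392]
```

View pics/s9.png

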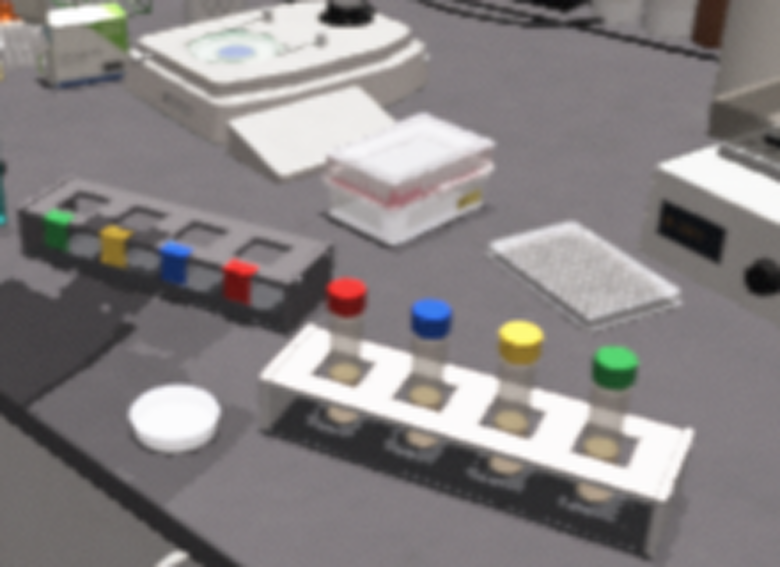

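View pics/t9.png

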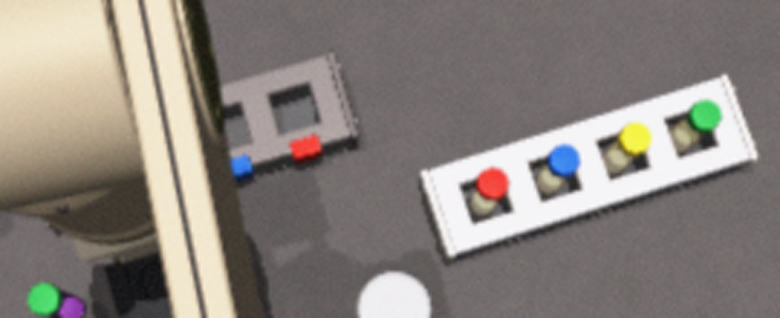

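All four caps read z ≈ 0.100 m (4 mm floor plus 96 mm vial). The order left to right is red, blue, yellow, green, and the gripper is clear.

```bash
python3 -c "
from plant import *
print(close_job())"
```

```text
the job is handed in; nothing more can be done
None
```

All four vials are in the white rack in reverse order: red, blue, yellow, green from left to right. In the grey rack they stood green, yellow, blue, red. I handed the job in at about 27 s, with the gripper clear of everything.

- **Height:** all four cap tops measured 0.100–0.101 m in the last top view. That matches a vial fully down on the pocket floor.
- **Position:** the cap centres lie within about 1 mm of the pocket centres for red and blue, 3 mm for yellow and 4 mm for green. At least part of this offset is probably the camera seeing the side of the caps, and the vials look upright in both views.
- **Forces:** the largest was a brief 22 N when the green vial touched the floor, within the limits.
- **Disagreement:** the tool's tilt crept up to about 2° over the run, which did not visibly affect the placing.

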